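# Confirm three picks at the station in list order

### The job

At the pick station, confirm the parts in list order: first the ball bearing, then the relay, then the brass elbow. For each one, use the closed fingertips to press the raised far half of the white rocker straight in front of its bay fully down, so that it stays level. Leave the nut's rocker as it is, do not shift or pick up any of the parts, leave the bottle and the marker where they are, and finish clear of the station.

Things in the scene. Friction and masses are not known exactly. Their poses are not given: they have to be found in the camera images.
- station: grey block fixed to the bench, 170 mm deep (x), 324 wide (y), top 30 mm up. Origin on the bench under its centre; x points away from the robot (within 0.2 rad), y left, z up. Far half: four open bays along y, 72 mm wide, 78 mm apart, rails 9 mm high (top 39 mm up); a part lies loose in each, which one varies. Near half: a white rocker straight in front of each bay, hinge at x = -45 mm.
- rocker1 (a joint): angle of rocker 1 (1 leftmost, 4 rightmost), at station y = 117 mm: white paddle 34 mm wide, 63 mm long, a shallow V hinged at its middle, 38 mm up. 0 (start: 0 to 0.03): near half level, far half rising 0.3 rad, its end 9 mm higher. 0.30 (stop): far half level, top 38 mm up, 4 mm above the black bezel. Stiff hinge, no spring: stays where left; 4.5 N at its press point moves it
- press1 (a point): press point on the top face of the far half of rocker 1, 20 mm from the hinge along that face; it moves with the rocker, from 44 mm above the bench (rocker at 0) to 38 mm (at 0.30). The far end of the rocker is 12 mm beyond it, the rail of the bay 25 mm beyond it
- bay1 (a point): centre of the floor of bay 1, 30 mm above the bench, 87 mm straight beyond the hinge of rocker 1; the part in this bay lies within 8 mm of it
- rocker2 (a joint): angle of rocker 2 (1 leftmost, 4 rightmost), at station y = 39 mm: white paddle 34 mm wide, 63 mm long, a shallow V hinged at its middle, 38 mm up. 0 (start: 0 to 0.03): near half level, far half rising 0.3 rad, its end 9 mm higher. 0.30 (stop): far half level, top 38 mm up, 4 mm above the black bezel. Stiff hinge, no spring: stays where left; 4.5 N at its press point moves it
- press2 (a point): press point on the top face of the far half of rocker 2, 20 mm from the hinge along that face; it moves with the rocker, from 44 mm above the bench (rocker at 0) to 38 mm (at 0.30). The far end of the rocker is 12 mm beyond it, the rail of the bay 25 mm beyond it
- bay2 (a point): centre of the floor of bay 2, 30 mm above the bench, 87 mm straight beyond the hinge of rocker 2; the part in this bay lies within 8 mm of it
- rocker3 (a joint): angle of rocker 3 (1 leftmost, 4 rightmost), at station y = -39 mm: white paddle 34 mm wide, 63 mm long, a shallow V hinged at its middle, 38 mm up. 0 (start: 0 to 0.03): near half level, far half rising 0.3 rad, its end 9 mm higher. 0.30 (stop): far half level, top 38 mm up, 4 mm above the black bezel. Stiff hinge, no spring: stays where left; 4.5 N at its press point moves it
- press3 (a point): press point on the top face of the far half of rocker 3, 20 mm from the hinge along that face; it moves with the rocker, from 44 mm above the bench (rocker at 0) to 38 mm (at 0.30). The far end of the rocker is 12 mm beyond it, the rail of the bay 25 mm beyond it
- bay3 (a point): centre of the floor of bay 3, 30 mm above the bench, 87 mm straight beyond the hinge of rocker 3; the part in this bay lies within 8 mm of it
- rocker4 (a joint): angle of rocker 4 (1 leftmost, 4 rightmost), at station y = -117 mm: white paddle 34 mm wide, 63 mm long, a shallow V hinged at its middle, 38 mm up. 0 (start: 0 to 0.03): near half level, far half rising 0.3 rad, its end 9 mm higher. 0.30 (stop): far half level, top 38 mm up, 4 mm above the black bezel. Stiff hinge, no spring: stays where left; 4.5 N at its press point moves it
- press4 (a point): press point on the top face of the far half of rocker 4, 20 mm from the hinge along that face; it moves with the rocker, from 44 mm above the bench (rocker at 0) to 38 mm (at 0.30). The far end of the rocker is 12 mm beyond it, the rail of the bay 25 mm beyond it
- bay4 (a point): centre of the floor of bay 4, 30 mm above the bench, 87 mm straight beyond the hinge of rocker 4; the part in this bay lies within 8 mm of it
- bearing_a: sealed ball bearing lying flat, a plain steel ring 62 mm across and 16 mm high; origin at the centre of its underside
- relay_0: plug-in relay, an upright dark block 29 x 29 mm, 39 mm tall; origin at the centre of its underside
- elbow: brass pipe elbow lying flat, 57 x 48 mm, 21 mm high; origin at the centre of its underside
- nut_0: steel hexagon nut lying flat, 24 x 28 mm, 13 mm high; origin at the centre of its underside
- threadlock: bystander: bottle, 38 mm across, 118 mm tall, standing loose by the right end of the station; origin at the centre of its underside
- marker_black: bystander: felt marker, 128 mm long, 18 mm thick, lying loose by the left end of the station; origin under its middle
There are look-alikes about, which are no part of the job. Leave any pink look-alike of the bearing_a alone. There is more than one size of the relay_0; the one meant has the size given above.

How it is judged (in metres and radians):
On the way, in this order (a step that is already met when the one before it is completed fails the run):
1. the rocker in front of the bearing is pressed down (((horizontal distance between bearing_a and bay1 below 0.03 m and value of joint rocker1 above 0.25 rad) or (horizontal distance between bearing_a and bay2 below 0.03 m and value of joint rocker2 above 0.25 rad) or (horizontal distance between bearing_a and bay3 below 0.03 m and value of joint rocker3 above 0.25 rad) or (horizontal distance between bearing_a and bay4 below 0.03 m and value of joint rocker4 above 0.25 rad))), for 0.1 s.
2. the rocker in front of the relay is pressed down (((horizontal distance between relay_0 and bay1 below 0.03 m and value of joint rocker1 above 0.25 rad) or (horizontal distance between relay_0 and bay2 below 0.03 m and value of joint rocker2 above 0.25 rad) or (horizontal distance between relay_0 and bay3 below 0.03 m and value of joint rocker3 above 0.25 rad) or (horizontal distance between relay_0 and bay4 below 0.03 m and value of joint rocker4 above 0.25 rad))), for 0.1 s.
3. the rocker in front of the elbow is pressed down (((horizontal distance between elbow and bay1 below 0.03 m and value of joint rocker1 above 0.25 rad) or (horizontal distance between elbow and bay2 below 0.03 m and value of joint rocker2 above 0.25 rad) or (horizontal distance between elbow and bay3 below 0.03 m and value of joint rocker3 above 0.25 rad) or (horizontal distance between elbow and bay4 below 0.03 m and value of joint rocker4 above 0.25 rad))), for 0.1 s.
At the end, for the whole second after the job is handed in: The rockers in front of the bearing, the relay and the elbow stand at more than 0.25 rad (of 0.30), the nut's rocker at less than 0.12 rad, and every part lies within 15 mm, the bottle and the marker within 25 mm, of where they started (((horizontal distance between bearing_a and bay1 below 0.03 m and value of joint rocker1 above 0.25 rad) or (horizontal distance between bearing_a and bay2 below 0.03 m and value of joint rocker2 above 0.25 rad) or (horizontal distance between bearing_a and bay3 below 0.03 m and value of joint rocker3 above 0.25 rad) or (horizontal distance between bearing_a and bay4 below 0.03 m and value of joint rocker4 above 0.25 rad)) and ((horizontal distance between relay_0 and bay1 below 0.03 m and value of joint rocker1 above 0.25 rad) or (horizontal distance between relay_0 and bay2 below 0.03 m and value of joint rocker2 above 0.25 rad) or (horizontal distance between relay_0 and bay3 below 0.03 m and value of joint rocker3 above 0.25 rad) or (horizontal distance between relay_0 and bay4 below 0.03 m and value of joint rocker4 above 0.25 rad)) and ((horizontal distance between elbow and bay1 below 0.03 m and value of joint rocker1 above 0.25 rad) or (horizontal distance between elbow and bay2 below 0.03 m and value of joint rocker2 above 0.25 rad) or (horizontal distance between elbow and bay3 below 0.03 m and value of joint rocker3 above 0.25 rad) or (horizontal distance between elbow and bay4 below 0.03 m and value of joint rocker4 above 0.25 rad)) and not ((horizontal distance between nut_0 and bay1 below 0.03 m and value of joint rocker1 above 0.12 rad) or (horizontal distance between nut_0 and bay2 below 0.03 m and value of joint rocker2 above 0.12 rad) or (horizontal distance between nut_0 and bay3 below 0.03 m and value of joint rocker3 above 0.12 rad) or (horizontal distance between nut_0 and bay4 below 0.03 m and value of joint rocker4 above 0.12 rad)) and distance of each of bearing_a, relay_0, elbow, nut_0 from where it was at the start of the episode below 0.015 m and distance of each of threadlock, marker_black from where it was at the start of the episode below 0.025 m); the robot touches nothing.
It fails at once if the relay's rocker is tipped before the bearing's rocker is down (((horizontal distance between relay_0 and bay1 below 0.03 m and value of joint rocker1 above 0.15 rad) or (horizontal distance between relay_0 and bay2 below 0.03 m and value of joint rocker2 above 0.15 rad) or (horizontal distance between relay_0 and bay3 below 0.03 m and value of joint rocker3 above 0.15 rad) or (horizontal distance between relay_0 and bay4 below 0.03 m and value of joint rocker4 above 0.15 rad)) and not ((horizontal distance between bearing_a and bay1 below 0.03 m and value of joint rocker1 above 0.23 rad) or (horizontal distance between bearing_a and bay2 below 0.03 m and value of joint rocker2 above 0.23 rad) or (horizontal distance between bearing_a and bay3 below 0.03 m and value of joint rocker3 above 0.23 rad) or (horizontal distance between bearing_a and bay4 below 0.03 m and value of joint rocker4 above 0.23 rad))).
It fails at once if the elbow's rocker is tipped before the relay's rocker is down (((horizontal distance between elbow and bay1 below 0.03 m and value of joint rocker1 above 0.15 rad) or (horizontal distance between elbow and bay2 below 0.03 m and value of joint rocker2 above 0.15 rad) or (horizontal distance between elbow and bay3 below 0.03 m and value of joint rocker3 above 0.15 rad) or (horizontal distance between elbow and bay4 below 0.03 m and value of joint rocker4 above 0.15 rad)) and not ((horizontal distance between relay_0 and bay1 below 0.03 m and value of joint rocker1 above 0.23 rad) or (horizontal distance between relay_0 and bay2 below 0.03 m and value of joint rocker2 above 0.23 rad) or (horizontal distance between relay_0 and bay3 below 0.03 m and value of joint rocker3 above 0.23 rad) or (horizontal distance between relay_0 and bay4 below 0.03 m and value of joint rocker4 above 0.23 rad))).
It fails at once if the nut's rocker is tipped ((horizontal distance between nut_0 and bay1 below 0.03 m and value of joint rocker1 above 0.12 rad) or (horizontal distance between nut_0 and bay2 below 0.03 m and value of joint rocker2 above 0.12 rad) or (horizontal distance between nut_0 and bay3 below 0.03 m and value of joint rocker3 above 0.12 rad) or (horizontal distance between nut_0 and bay4 below 0.03 m and value of joint rocker4 above 0.12 rad)).
It fails at once if a part in the bays is shifted or lifted more than 15 mm (distance of any of bearing_a, relay_0, elbow, nut_0 from where it was at the start of the episode above 0.015 m).
It fails at once if the bottle or the marker is moved more than 25 mm or the bottle knocked over (distance of any of threadlock, marker_black from where it was at the start of the episode above 0.025 m or angle between threadlock's own z axis and vertical above 0.3 rad).
It also fails if it takes over 38 s, if anything falls off the work surface, if the arm or the gripper's body presses on something with over 40 N, if the wrist force passes 120 N, or if a joint passes its speed limit or range.

### The arm

A 6-joint arm with a two-finger parallel gripper is mounted at the origin on a cart in front of the work surface, level with it; the furniture and walls round the work are solid. World frame = base frame: x ahead of the robot, y to its left, z up, the work surface at z = 0. Lengths are in mm, angles in rad, forces in N, time in s.
With the tool pointing down it reaches from about 225 to 875 mm from the base axis. Payload 3.4 kg.
Tool frame: the origin (TCP) lies between the finger pads; the fingertips stand 8 mm ahead of it and the grasp point (between the pads) lies 11 mm behind it (manip.tips_ahead is the distance from the TCP to the fingertips, in mm); z points along the fingers, y is the line along which they close (so a half turn about z gives the same grasp; the last joint's range is limited). The gripper opens to 85 mm and grips with 20 to 120 N. Pads are 22 mm wide; open, the fingers measure 114 mm over their backs; the gripper's body (76 mm by 85 mm) begins 54 mm behind the grasp point. The pads swing forward as they close: fully open they stand 13 mm farther back than shut.
Start: joints at [-1.439, 0.276, 1.505, -0, 1.361, -0.121], TCP at [143.814, -556.758, 239.328] pointing down, gripper open.
Joint ranges: [-2.89, 2.89], [-0.75, 2.08], [0.22, 2.7], [-1.18, 4.32], [0.11, 2.71], [-2.7, 2.7]. Speed limits (rad/s): [2.57, 2.57, 3.14, 3.14, 3.14, 3.14].

### API

Orientations are given as a unit quaternion [w, x, y, z].
In Python, from bench import manip gives the robot as it stands.
- The arm moves only by the tool play_rows, never from a script. Its argument "deltas" is one flat list of numbers, 7 for each row, row after row: the shift along the tool's x, y, z in units of 30 mm (1.0 is 30 mm), then the turn, a rotation vector about the tool's x, y, z in units of 5 degrees (1.0 is 5 degrees), then the closure, from 0 (fully open) to 1 (shut). In form: [tx, ty, tz, ax, ay, az, grip, tx, ty, tz, ax, ay, az, grip, ...]. A call has 1 to 20 rows; each row shifts and turns the commanded pose from where the row before left it, along the tool's axes as they then stand; what a row does not reach is not made up. A row lasts 1/12 s, in which the tool goes at most 41.7 mm and 7.16 degrees, less where a joint would pass 70% of its speed; a pose out of reach is approached as far as the arm can. A call is refused whole if a number of a shift passes 1 or a number of a turn 1, either way. A call with a gripper value outside its range is refused whole. The fingers move at their own pace and stop on an object; "newtons" is the grip in N (left out, the last holds). Time passes only in rows, so rows that do not move let the fingers close. It gives the time, the measured TCP pose, the force, the opening and the grip force at its end, in the units of the state.
- manip.state(): the state, without advancing time (a new reading comes with each control period).
- manip.read_camera(name): name is "scene" or "top"; returns a dict with "img" (384x512x3 uint8, red, green, blue), "fx", "fy", "cx", "cy" (pixels), "rvec" (rotation vector, rad) and "tvec" (3), from world to camera coordinates, as OpenCV has them. Camera axes: x right, y down, z forward; pixel columns grow to the right and rows downward; lengths in mm; the calibration is good to about 2 mm. A picture is of the moment at which its call begins. There is no depth.
- manip.job_done(): hands the job in; it is judged then, once.
Trained networks look in a picture, given as the dict that the camera call returned (one of the last four; its "shot" number tells which), for a name from the list of things; names that differ only in an ending like _2 or _b are one class to them, and where a whole thing is asked for, a point or a joint stands for the part that bears it (a point fixed in the world has none). Each returns a list of dicts, best first, with "p" (0 to 1); they miss things now and then, are a little off and sometimes report something else, mostly with a low value. They report only what shows in the picture. A call takes as long as a camera call. They do not tell look-alikes from the thing itself.
- manip.boxes_of(picture, name): "bbox" ([left, top, right, bottom] in pixels, round what is visible of it).
- manip.masks_of(picture, name): "region" (384x512 bool, what is visible of it) and "bbox" ([left, top, right, bottom] in pixels, round what is visible of it).
The state is a dict: "clock": time; "joint_pos": joint angles; "qvel": joint speeds; "tau": joint torques, N m; "ee_pos": TCP position; "ee_rot": TCP orientation; "ft_force": force on the tool from outside, world axes, zero at the start; "moment": the same for the moment, N m; "width": opening from 0.0 (shut) to 1.0 (fully open); "gripper_force": force on a finger pad.
Only numpy, scipy, OpenCV 4.12 (cv2) and the standard library are available. Lean on these libraries where they do the work, as an engineer would, in place of code of your own. Each camera call takes 0.05 s, during which the arm holds its last target. There are 200 camera calls.

## Working session

There is one attempt and no reset: what is moved stays moved. The work goes in short steps, Python scripts to look and compute and a tool call to move; the robot and the scene stay as the last step left them, time stands still between calls to the robot, and variables do not carry over. Pictures are saved under pics/ and viewed, at most 10 in all, crops included, and the job is handed in when it is done.

Besides the shell and the picture viewer there is one more tool, called after "Request:" by a JSON object that holds its "name" and its "arguments", one argument or row to a line. play_rows: Moves the arm, as the interface text tells. Its arguments: {"type":"object","properties":{"deltas":{"type":"array"},"newtons":{"type":"number"}},"required":["deltas"]}

```bash
mkdir -p pics
cat > h.py <<'E'
import numpy as np, cv2
from bench import manip
def ray(c,u,v,z):
    R=cv2.Rodrigues(np.array(c['rvec'],float))[0]; t=np.array(c['tvec'],float).ravel()
    d=R.T@np.array([(u-c['cx'])/c['fx'],(v-c['cy'])/c['fy'],1]); o=-R.T@t
    return (o+d*(z-o[2])/d[2]).round(1)
def proj(c,P):
    K=np.array([[c['fx'],0,c['cx']],[0,c['fy'],c['cy']],[0,0,1.]])
    return cv2.projectPoints(np.array(P,float).reshape(-1,3),np.array(c['rvec'],float),np.array(c['tvec'],float),K,None)[0].reshape(-1,2)
E
python3 - <<'E'
from h import *
cs=[manip.read_camera(n) for n in ("top","scene")]
cv2.imwrite("pics/a.png",cv2.resize(cs[0]['img'][:,:,::-1],(800,600),interpolation=cv2.INTER_CUBIC))
cv2.imwrite("pics/b.png",cv2.resize(cs[1]['img'][:,:,::-1],(800,600),interpolation=cv2.INTER_CUBIC))
for c in cs:
  for n in ["station","rocker1","bearing_a","relay_0","elbow","nut_0","threadlock","marker_black"]:
    print(n,[(round(b['p'],2),np.round(b['bbox']).tolist()) for b in manip.boxes_of(c,n)][:6])
E
```

```text
station [(0.81, [193.0, 162.0, 312.0, 241.0]), (0.33, [199.0, 199.0, 214.0, 221.0])]
rocker1 [(0.79, [202.0, 199.0, 216.0, 222.0]), (0.76, [227.0, 200.0, 242.0, 228.0]), (0.63, [284.0, 208.0, 301.0, 232.0]), (0.5, [258.0, 202.0, 271.0, 226.0]), (0.19, [190.0, 163.0, 315.0, 234.0])]
bearing_a [(0.74, [175.0, 132.0, 197.0, 156.0]), (0.68, [168.0, 170.0, 183.0, 211.0]), (0.66, [226.0, 170.0, 251.0, 196.0])]
relay_0 [(0.65, [296.0, 140.0, 303.0, 150.0]), (0.47, [261.0, 177.0, 272.0, 193.0])]
elbow [(0.45, [202.0, 167.0, 218.0, 190.0])]
nut_0 []
threadlock [(0.66, [194.0, 163.0, 313.0, 237.0]), (0.56, [324.0, 195.0, 337.0, 206.0])]
marker_black [(0.58, [168.0, 168.0, 186.0, 211.0])]
station [(0.65, [178.0, 158.0, 344.0, 302.0])]
rocker1 [(0.91, [251.0, 227.0, 286.0, 261.0]), (0.86, [301.0, 188.0, 336.0, 211.0]), (0.77, [219.0, 248.0, 254.0, 284.0]), (0.59, [280.0, 210.0, 310.0, 234.0])]
bearing_a [(0.84, [221.0, 204.0, 254.0, 238.0]), (0.73, [182.0, 158.0, 342.0, 301.0]), (0.72, [129.0, 231.0, 163.0, 258.0])]
relay_0 [(0.55, [256.0, 180.0, 276.0, 204.0]), (0.36, [181.0, 158.0, 347.0, 306.0])]
elbow [(0.89, [191.0, 228.0, 217.0, 256.0]), (0.61, [256.0, 179.0, 277.0, 203.0])]
nut_0 [(0.62, [284.0, 172.0, 294.0, 185.0])]
threadlock [(0.65, [318.0, 135.0, 337.0, 175.0])]
marker_black [(0.7, [166.0, 264.0, 204.0, 318.0]), (0.45, [196.0, 225.0, 218.0, 253.0])]
```

View pics/a.png

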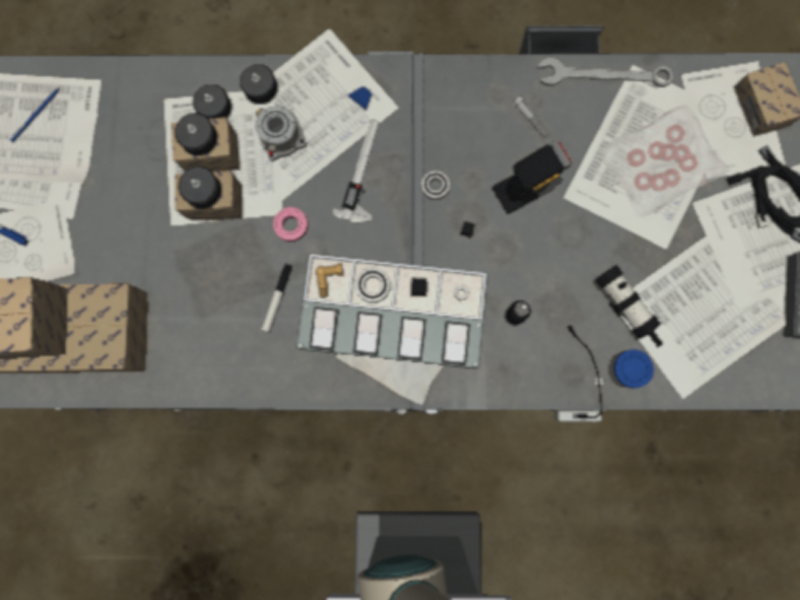

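View pics/b.png

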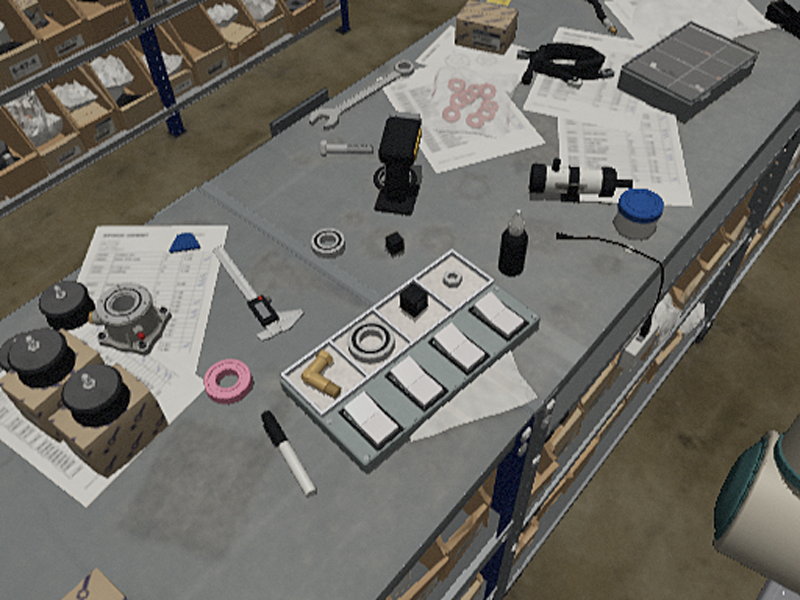

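Both pictures agree on the layout. In the top view, left to right: the elbow at (328,278) in bay 1, the steel bearing at (374,285) in bay 2, the dark block at (419,287) in bay 3 and the nut at (461,294) in bay 4. Look-alikes outside the bays are the pink ring (290,224), a small ring (435,184) and a small dark block (467,229). The steel ring and the larger block in the bays fit the description, so the order is rocker 2, 3, 1. Next I fit the station pose and confirm it in a crop.

```bash
cat > fit.py <<'E'
from h import *
from scipy.optimize import least_squares
T=manip.read_camera("top");S=manip.read_camera("scene")
k=.64
top=np.array([(309,254),(487,273),(480,367),(299,348)])*k
sc=np.array([(282,380),(453,249),(539,320),(370,468)])*k
C=np.array([(85,162,30),(85,-162,30),(-85,-162,30),(-85,162,30)],float); C[0,2]=C[1,2]=37
W=lambda p,L:np.c_[p[0]+np.cos(p[2])*L[:,0]-np.sin(p[2])*L[:,1],p[1]+np.sin(p[2])*L[:,0]+np.cos(p[2])*L[:,1],L[:,2]]
f=lambda p:np.r_[(proj(T,W(p,C))-top).ravel(),(proj(S,W(p,C))-sc).ravel()]
# rocker footprints from white masks refine the fit
r=least_squares(f,[500,0,0],x_scale=[10,10,.1],loss='soft_l1');p=r.x
print(p,np.abs(f(p)).max().round(2),f(p).round(1))
for c,n in((T,'top'),(S,'scene')):
    cen=[]
    y=[117,39,-39,-117]
    H=proj(c,W(p,np.array([(-45,b,38) for b in y],float)))
    print(n,H.round(1).tolist(),sorted([[(b['bbox'][0]+b['bbox'][2])/2,(b['bbox'][1]+b['bbox'][3])/2] for b in manip.boxes_of(c,'rocker1')]))
print(W(p,np.array([(-26,b,44) for b in y],float)).round(1))
for c,u0,v0,w,h,n in((T,185,155,140,90,'t'),(S,170,150,185,155,'s')):
    s=4; im=cv2.resize(c['img'][v0:v0+h,u0:u0+w,::-1],None,fx=s,fy=s,interpolation=cv2.INTER_CUBIC)
    for b in y:
        q=np.array([(-76,b+17,38),(-45,b+17,38),(-14.5,b+17,47),(-14.5,b-17,47),(-45,b-17,38),(-76,b-17,38)],float)
        q=(proj(c,W(p,q))-[u0,v0]+.5)*s
        cv2.polylines(im,[q.round().astype(int)],True,(0,0,255),1)
    q=(proj(c,W(p,np.array([(85,162,30),(85,-162,30),(-85,-162,30),(-85,162,30)],float)))-[u0,v0]+.5)*s
    cv2.polylines(im,[q.round().astype(int)],True,(0,255,0),1)
    cv2.imwrite(f"pics/c_{n}.png",im)
E
python3 fit.py
```

```text
[ 6.39953838e+02  4.58257005e+01 -9.17686957e-02] 2.96 [-1.3  1.1  0.5 -0.4 -0.2  0.8 -1.7  1.7 -1.6 -0.8  0.  -0.5  2.5 -3.
 -0.4 -0.4]
top [[207.1, 211.3], [235.3, 214.0], [263.7, 216.6], [292.0, 219.3]] [[175.6, 188.4], [208.45, 208.15], [235.1, 211.3], [265.4, 216.60000000000002], [291.2, 220.55]]
scene [[239.3, 268.5], [268.1, 244.3], [294.8, 221.8], [319.8, 200.8]] [[235.55, 266.0], [265.85, 245.6], [292.25, 222.9]]
[[624.8 164.7  44. ]
 [617.6  87.   44. ]
 [610.5   9.4  44. ]
 [603.3 -68.3  44. ]]
```

View pics/c_t.png

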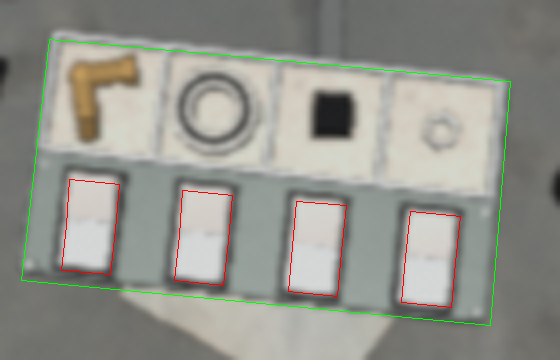

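View pics/c_s.png

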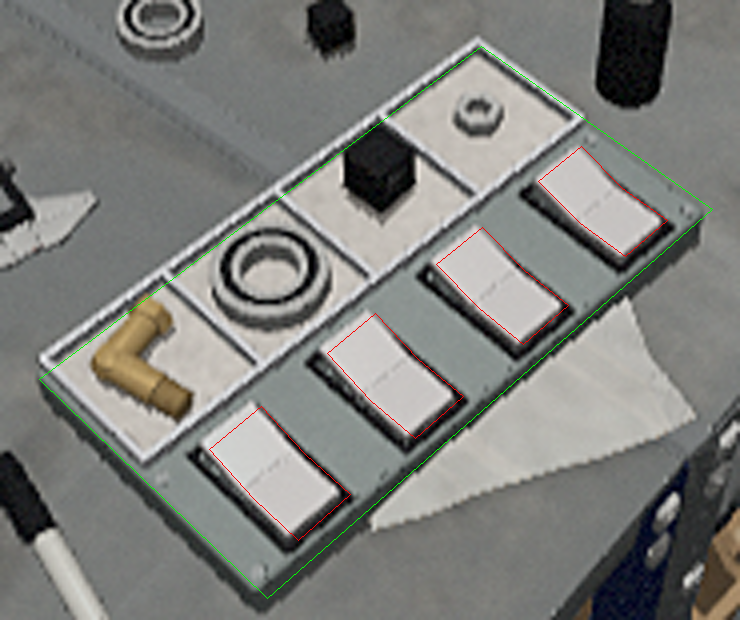

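The crops confirm it: steel bearing in bay 2, the large dark relay in bay 3 (29 mm wide in the top view, the stray block is smaller), elbow in bay 1, nut in bay 4. The red rocker outlines are about 1 px off, worst at rocker 1. I'll refine the fit with white-blob centroids.

```bash
cat > fit2.py <<'E'
from h import *
from scipy.optimize import least_squares
T=manip.read_camera("top");S=manip.read_camera("scene")
y=[117,39,-39,-117]
W=lambda p,L:np.c_[p[0]+np.cos(p[2])*L[:,0]-np.sin(p[2])*L[:,1],p[1]+np.sin(p[2])*L[:,0]+np.cos(p[2])*L[:,1],L[:,2]]
Q=lambda b:np.array([(-76,b+17,38),(-45,b+17,38),(-14.5,b+17,47),(-14.5,b-17,47),(-45,b-17,38),(-76,b-17,38)],float)
def pc(c,p,b):
    q=proj(c,W(p,Q(b)));m=cv2.moments(q.astype(np.float32));return np.array([m['m10'],m['m01']])/m['m00'],q
p=np.array([640,45.8,-.0918])
obs=[]
for c in(T,S):
    for b in y:
        _,q=pc(c,p,b)
        M=np.zeros((384,512),np.uint8);cv2.fillPoly(M,[q.round().astype(int)],1)
        M=cv2.dilate(M,np.ones((5,5)))
        g=c['img'].min(2).astype(float); hi=np.percentile(g[M>0],75)
        w=np.clip((g-.72*hi)/(.15*hi),0,1)*M; v,u=np.mgrid[:384,:512]
        obs.append((c,b,np.array([(w*u).sum(),(w*v).sum()])/w.sum())); print(w.sum().round(),cv2.contourArea(q.astype(np.float32)))
f=lambda p:np.concatenate([pc(c,p,b)[0]-o for c,b,o in obs])
for nm,ff in(("both",f),("top",lambda p:f(p)[:8]),("scene",lambda p:f(p)[8:])):
    r=least_squares(ff,p,x_scale=[10,10,.1]);print(nm,r.x.round(4),ff(r.x).round(1))
    if nm=="both":pb=r.x
P=W(pb,np.array([(-26,b,44) for b in y],float));print(P.round(1))
s=manip.state();print(s['ee_pos'],s['ee_rot'],s['clock'])
from scipy.spatial.transform import Rotation as Ro
w,x,yy,z=s['ee_rot'];R=Ro.from_quat([x,yy,z,w]).as_matrix();print(R.round(3))
print("tool-frame shift to p2, tips at z100:",(R.T@(P[1]+[0,0,64]-s['ee_pos'])/30).round(2))
E
python3 fit2.py
```

```text
264.0 280.54397077229805
267.0 281.84706440370064
268.0 283.15859435335733
265.0 284.4776478956919
531.0 532.9131436314201
481.0 477.4445752375759
435.0 429.41473340592347
391.0 387.6179889142513
both [ 6.428388e+02  4.626190e+01 -1.068000e-01] [ 0.2 -0.3  0.2 -0.4  0.3 -0.3  0.3 -0.3  0.4  0.2  0.4  0.3  0.3  0.2
  0.4  0.3]
top [ 6.419868e+02  4.555620e+01 -9.710000e-02] [ 0.5  0.4  0.6  0.1  0.7 -0.1  0.8 -0.3]
scene [ 6.443451e+02  4.580000e+01 -9.600000e-02] [ 0.6 -0.1  0.3 -0.3 -0.1 -0.6 -0.4 -0.7]
[[629.5 165.4  44. ]
 [621.1  87.8  44. ]
 [612.8  10.3  44. ]
 [604.5 -67.3  44. ]]
[ 143.81336431 -556.75871509  239.35610939] [ 7.44127090e-05  9.92021369e-01  1.26069814e-01 -1.22130902e-05] 1.2
[[ 0.968  0.25  -0.   ]
 [ 0.25  -0.968 -0.   ]
 [-0.     0.    -1.   ]]
tool-frame shift to p2, tips at z100: [ 20.78 -16.82   4.38]
```

Request:
{"name": "play_rows", "arguments": {
  "deltas": [0.8, -0.93, 0, 0, 0, 0.2, 1, 0.8, -0.93, 0, 0, 0, 0.2, 1, 0.8, -0.93, 0, 0, 0, 0.2, 1, 0.8, -0.93, 0, 0, 0, 0.2, 1, 0.8, -0.93, 0, 0, 0, 0.2, 1, 0.8, -0.93, 0, 0, 0, 0.2, 1, 0.8, -0.93, 0, 0, 0, 0.2, 1, 0.8, -0.93, 0, 0, 0, 0.2, 1, 0.8, -0.93, 0, 0, 0, 0.2, 1, 0.8, -0.93, 0, 0, 0, 0.2, 1, 0.8, -0.93, 0, 0, 0, 0.2, 1, 0.8, -0.93, 0, 0, 0, 0.2, 1, 0.8, -0.93, 0, 0, 0, 0.2, 1, 0.8, -0.93, 0, 0, 0, 0.2, 1, 0.8, -0.93, 0, 0, 0, 0.2, 1, 0.8, -0.93, 0, 0, 0, 0.2, 1, 0.8, -0.93, 0, 0, 0, 0.2, 1, 0.8, -0.93, 0, 0, 0, 0.2, 1, 0.8, -0.93, 0, 0, 0, 0.2, 1, 0.8, -0.93, 0, 0, 0, 0.2, 1]
}}

```text
clock: 2.87
ee_pos: [572.3, 39.6, 239.4]
ee_rot: [0.0, 0.999, -0.048, 0.0]
ft_force: [-0.2, -1.4, 0.5]
width: -0.001
gripper_force: 0.0
```

```bash
cat > go.py <<'E'
import sys
from h import *
from scipy.spatial.transform import Rotation as Ro
P=np.array([[629.5,165.4],[621.1,87.8],[612.8,10.3],[604.5,-67.3]])
i=int(sys.argv[1])-1;zt=float(sys.argv[2]);off=np.array([float(a) for a in sys.argv[3:5]] or [0,0])
s=manip.state();w,x,y,z=s['ee_rot'];R=Ro.from_quat([x,y,z,w]).as_matrix()
t=np.r_[P[i]+off,zt+manip.tips_ahead]
print(s['clock'],np.round(s['ee_pos'],1),'F',np.round(s['ft_force'],1),'w',s['width'])
print('shift units',(R.T@(t-s['ee_pos'])/30).round(3))
c,k=np.cos(-.107),np.sin(-.107);G=np.array([[c,k,0],[k,-c,0],[0,0,-1]])
print('turn units',(np.degrees(Ro.from_matrix(R.T@G).as_rotvec())/5).round(2))
E
python3 go.py 2 70
```

```text
2.8667 [572.3  39.6 239.4] F [-0.2 -1.4  0.5] w -0.0008704668557125083
shift units [ 1.464 -1.757  5.379]
turn units [ 0.   -0.    0.12]
```

Request:
{"name": "play_rows", "arguments": {
  "deltas": [0.5, -0.6, 0.6, 0, 0, 0.12, 1, 0.5, -0.6, 0.8, 0, 0, 0, 1, 0.46, -0.56, 0.8, 0, 0, 0, 1, 0, 0, 0.8, 0, 0, 0, 1, 0, 0, 0.8, 0, 0, 0, 1, 0, 0, 0.8, 0, 0, 0, 1, 0, 0, 0.5, 0, 0, 0, 1, 0, 0, 0.28, 0, 0, 0, 1, 0, 0, 0, 0, 0, 0, 1, 0, 0, 0, 0, 0, 0, 1]
}}

```text
clock: 3.7
ee_pos: [620.7, 85.8, 78.1]
ee_rot: [0.0, 0.999, -0.053, 0.0]
ft_force: [-0.6, -0.7, -0.4]
width: -0.001
gripper_force: 0.0
```

```bash
cat > crop.py <<'E'
import sys
from h import *
S=manip.read_camera("scene");T=manip.read_camera("top")
a=cv2.resize(S['img'][150:305,170:355,::-1],None,fx=3,fy=3,interpolation=cv2.INTER_CUBIC)
cv2.imwrite(sys.argv[1],a)
E
python3 go.py 2 36; python3 crop.py pics/d.png
```

```text
3.7 [620.7  85.8  78.1] F [-0.6 -0.7 -0.4] w -0.0012118315635917237
shift units [ 0.006 -0.069  1.136]
turn units [ 0. -0.  0.]
```

View pics/d.png

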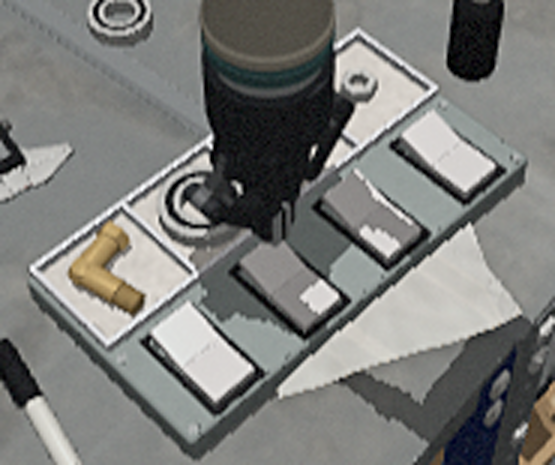

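The closed tips at (280,238) hang over the far half of rocker 2. I press now.

Request:
{"name": "play_rows", "arguments": {
  "deltas": [0, -0.07, 0.4, 0, 0, 0, 1, 0, 0, 0.25, 0, 0, 0, 1, 0, 0, 0.12, 0, 0, 0, 1, 0, 0, 0.12, 0, 0, 0, 1, 0, 0, 0.1, 0, 0, 0, 1, 0, 0, 0.08, 0, 0, 0, 1, 0, 0, 0, 0, 0, 0, 1, 0, 0, 0, 0, 0, 0, 1]
}}

```text
clock: 4.47
ee_pos: [621.1, 87.8, 46.0]
ee_rot: [0.0, 0.999, -0.053, 0.001]
ft_force: [-0.2, -1.1, 3.1]
width: 0.0
gripper_force: 1.6
```

Request:
{"name": "play_rows", "arguments": {
  "deltas": [0, 0, 0.05, 0, 0, 0, 1, 0, 0, 0.05, 0, 0, 0, 1, 0, 0, 0, 0, 0, 0, 1, 0, 0, 0, 0, 0, 0, 1]
}}

```text
clock: 4.8
ee_pos: [621.1, 87.9, 45.8]
ee_rot: [0.0, 0.999, -0.053, 0.001]
ft_force: [-3.5, -0.1, 18.2]
width: -0.004
gripper_force: 8.9
```

The stop is felt: 18 N with the tips at 37.8 mm. Lift and go to rocker 3.

Request:
{"name": "play_rows", "arguments": {
  "deltas": [0, 0, -0.6, 0, 0, 0, 1, 0, 0, -0.6, 0, 0, 0, 1, 0, 0, 0, 0, 0, 0, 1, 0, 0, 0, 0, 0, 0, 1]
}}

```text
clock: 5.13
ee_pos: [620.9, 87.9, 79.2]
ee_rot: [-0.0, 0.999, -0.053, 0.001]
ft_force: [0.6, -0.2, 0.3]
width: -0.002
gripper_force: 0.0
```

```bash
python3 go.py 3 70; python3 go.py 3 37
```

```text
5.1333 [620.9  87.9  79.2] F [ 0.6 -0.2  0.3] w -0.0015889255630632917
shift units [0.007 2.601 0.039]
turn units [-0.   -0.02  0.  ]
5.1333 [620.9  87.9  79.2] F [ 0.6 -0.2  0.3] w -0.0015889255630632917
shift units [0.005 2.602 1.139]
turn units [-0.   -0.02  0.  ]
```

Request:
{"name": "play_rows", "arguments": {
  "deltas": [0, 0.7, 0, 0, 0, 0, 1, 0, 0.9, 0, 0, 0, 0, 1, 0, 0.7, 0, 0, 0, 0, 1, 0, 0.3, 0, 0, 0, 0, 1, 0, 0, 0, 0, 0, 0, 1, 0, 0, 0, 0, 0, 0, 1]
}}

```text
clock: 5.63
ee_pos: [611.8, 10.6, 77.9]
ee_rot: [-0.0, 0.999, -0.054, -0.001]
ft_force: [0.0, 0.7, 0.8]
width: 0.001
gripper_force: 0.0
```

```bash
python3 go.py 3 37; python3 crop.py pics/e.png
```

```text
5.6333 [611.8  10.6  77.9] F [0.  0.7 0.8] w 0.0005840373798559719
shift units [0.037 0.006 1.095]
turn units [-0.01  0.02 -0.01]
```

View pics/e.png

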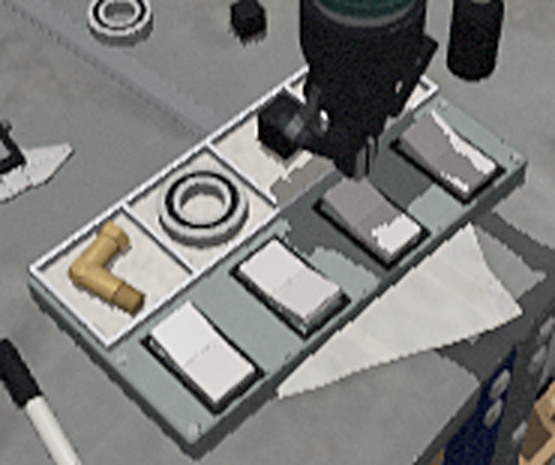

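Rocker 2 at (290,285) is flat at the far side with its near half raised. The tips hang over the far half of rocker 3 at (360,175). I press.

Request:
{"name": "play_rows", "arguments": {
  "deltas": [0.03, 0, 0.4, 0, 0, 0, 1, 0, 0, 0.25, 0, 0, 0, 1, 0, 0, 0.12, 0, 0, 0, 1, 0, 0, 0.12, 0, 0, 0, 1, 0, 0, 0.1, 0, 0, 0, 1, 0, 0, 0.1, 0, 0, 0, 1, 0, 0, 0.05, 0, 0, 0, 1, 0, 0, 0, 0, 0, 0, 1, 0, 0, 0, 0, 0, 0, 1]
}}

```text
clock: 6.48
ee_pos: [613.2, 11.0, 45.9]
ee_rot: [-0.001, 0.999, -0.053, 0.0]
ft_force: [-2.2, 3.4, 8.8]
width: -0.001
gripper_force: 4.7
```

Request:
{"name": "play_rows", "arguments": {
  "deltas": [0, 0, 0.04, 0, 0, 0, 1, 0, 0, 0, 0, 0, 0, 1, 0, 0, 0, 0, 0, 0, 1]
}}

```text
clock: 6.73
ee_pos: [613.3, 11.0, 45.8]
ee_rot: [-0.0, 0.999, -0.054, 0.001]
ft_force: [-4.2, 3.1, 14.8]
width: -0.001
gripper_force: 7.6
```

Request:
{"name": "play_rows", "arguments": {
  "deltas": [0, 0, -0.6, 0, 0, 0, 1, 0, 0, -0.65, 0, 0, 0, 1, 0, 0, 0, 0, 0, 0, 1, 0, -0.7, 0, 0, 0, 0, 1, 0, -0.9, 0, 0, 0, 0, 1, 0, -0.9, 0, 0, 0, 0, 1, 0, -0.9, 0, 0, 0, 0, 1, 0, -0.9, 0, 0, 0, 0, 1, 0, -0.6, 0, 0, 0, 0, 1, 0, -0.25, 0, 0, 0, 0, 1, 0, 0, 0, 0, 0, 0, 1, 0, 0, 0, 0, 0, 0, 1]
}}

```text
clock: 7.73
ee_pos: [629.3, 163.3, 80.1]
ee_rot: [0.001, 0.999, -0.053, -0.0]
ft_force: [0.7, 0.4, -0.1]
width: -0.001
gripper_force: 0.0
```

```bash
python3 go.py 1 37; python3 crop.py pics/f.png
```

```text
7.7333 [629.3 163.3  80.1] F [ 0.7  0.4 -0.1] w -0.0011210173674132279
shift units [ 1.000e-03 -7.300e-02  1.171e+00]
turn units [0.02 0.01 0.01]
```

View pics/f.png

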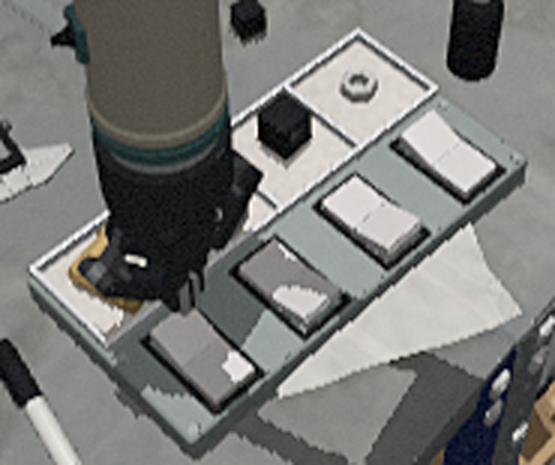

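Rocker 3 at (372,218) is down like rocker 2, and rocker 4 at (445,155) is untouched. The tips at (190,300) are over the far half of rocker 1. I press, then retreat upwards.

Request:
{"name": "play_rows", "arguments": {
  "deltas": [0, -0.06, 0.45, 0, 0, 0, 1, 0, 0, 0.25, 0, 0, 0, 1, 0, 0, 0.12, 0, 0, 0, 1, 0, 0, 0.12, 0, 0, 0, 1, 0, 0, 0.1, 0, 0, 0, 1, 0, 0, 0.1, 0, 0, 0, 1, 0, 0, 0.05, 0, 0, 0, 1, 0, 0, 0, 0, 0, 0, 1, 0, 0, 0, 0, 0, 0, 1]
}}

```text
clock: 8.58
ee_pos: [630.3, 165.0, 46.0]
ee_rot: [0.0, 0.999, -0.053, 0.001]
ft_force: [-1.2, -3.3, 5.9]
width: -0.002
gripper_force: 2.5
```

Request:
{"name": "play_rows", "arguments": {
  "deltas": [0, 0, 0.05, 0, 0, 0, 1, 0, 0, 0.02, 0, 0, 0, 1, 0, 0, 0, 0, 0, 0, 1, 0, 0, 0, 0, 0, 0, 1]
}}

```text
clock: 8.92
ee_pos: [630.4, 165.0, 45.8]
ee_rot: [0.0, 0.999, -0.053, 0.001]
ft_force: [-3.1, -3.6, 14.5]
width: -0.002
gripper_force: 7.2
```

Request:
{"name": "play_rows", "arguments": {
  "deltas": [0, 0, -0.6, 0, 0, 0, 1, 0, 0, -0.9, 0, 0, 0, 1, 0, 0, -1, 0, 0, 0, 1, 0, 0, -1, 0, 0, 0, 1, 0, 0, -1, 0, 0, 0, 1, -0.7, 0, -0.7, 0, 0, 0, 1, -1, 0, 0, 0, 0, 0, 1, -1, 0, 0, 0, 0, 0, 1, -1, 0, 0, 0, 0, 0, 1, -1, 0, 0, 0, 0, 0, 1, -1, 0, 0, 0, 0, 0, 1, -1, 0, 0, 0, 0, 0, 1, 0, 0, 0, 0, 0, 0, 1, 0, 0, 0, 0, 0, 0, 1, 0, 0, 0, 0, 0, 0, 1]
}}

```text
clock: 10.17
ee_pos: [430.8, 187.6, 199.5]
ee_rot: [-0.0, 0.999, -0.053, 0.001]
ft_force: [-0.1, 0.3, -0.4]
width: -0.002
gripper_force: 0.0
```

```bash
python3 go.py 1 37; python3 crop.py pics/g.png
```

```text
10.1667 [430.8 187.6 199.5] F [-0.1  0.3 -0.4] w -0.0016672560271067977
shift units [6.655 0.037 5.162]
turn units [-0.01 -0.02  0.01]
```

View pics/g.png

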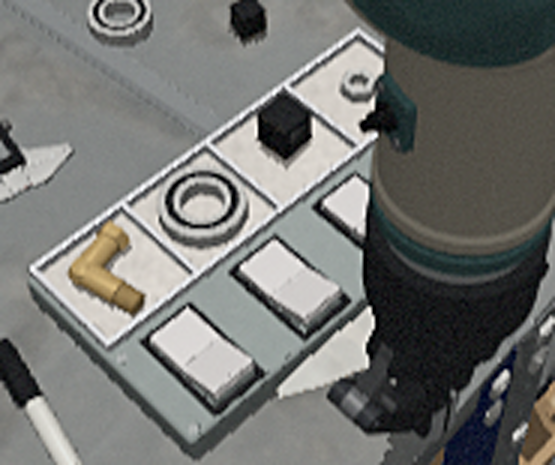

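Rockers 1 at (205,355) and 2 at (290,285) are down, rocker 3 was already seen down, the parts are in place and the arm is clear.

```bash
python3 -c "
from bench import manip
print(manip.job_done())"
```

```text
the job is handed in; nothing more can be done
None
```

I pressed the rockers for the bearing (2), relay (3) and elbow (1) down to their stops in that order, left the nut's rocker (4) alone, finished clear of the station, and handed the job in at about 10 s; the hand-in returned no verdict.

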